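# Lay a coffee-and-dessert tray at the pastry station

## Robot

A 7-joint arm with a two-finger parallel gripper is mounted at the origin on the work surface. World frame = base frame: x ahead of the robot, y to its left, z up, the work surface at z = 0. Lengths are in m, angles in rad, forces in N, time in s.
With the tool pointing down it reaches from about 0.425 to 0.95 m from the base axis. Payload 4.7 kg.
Tool frame: the origin (TCP) lies at the very end of the fingers, on their centre line; the grasp point (between the pads) lies 19 mm behind it; z points along the fingers, y is the line along which they close (so a half turn about z gives the same grasp; the last joint's range is limited). The gripper opens to 85 mm and grips with 20 to 120 N. Pads are 22 mm wide; open, the fingers measure 114 mm over their backs; the gripper's body (76 mm by 85 mm) begins 54 mm behind the grasp point. The pads swing forward as they close: fully open they stand 13 mm farther back than shut.
Start: joints at [1.234, 0.469, -0.049, 1.532, 0.024, 1.141, -0.082], TCP at [0.205, -0.643, 0.2] pointing down, gripper open.
Joint ranges: [-2.59, 2.59], [-0.33, 1.99], [-1.39, 1.29], [0.1, 2.45], [-1.04, 4.18], [0.21, 1.99], [-2.66, 2.66]. Speed limits (rad/s): [2.57, 2.57, 3.14, 3.14, 3.14, 3.14, 3.14].

## Interface

Orientations are given as a rotation vector (axis times angle).
In Python, from bench import bot gives the robot as it stands.
- The arm moves only by the tool play_rows, never from a script. Its argument "plan" is a list of rows, each an object of numbers: "gripper": the gripper's target within -1 to 1 (shut at 1, half-way at 0, fully open at -1); "tx", "ty", "tz": the shift along the world's x, y, z each as a share of 400 mm, from -1 to 1; "spin": the turn about the world's z as a share of pi/2 rad, from -1 to 1. In form: [{"gripper": .., "tx": .., "ty": .., "tz": .., "spin": ..}, ...]. A call has 1 to 8 rows; each row is the pose to reach, as a shift and turn from the pose commanded when the call began; what a row does not reach only later rows make up. A row lasts 1/8 s, in which the tool goes at most 62.5 mm and 10.7 degrees, less where a joint would pass 70% of its speed; a pose out of reach is approached as far as the arm can. A call with a number of a shift or a turn outside -1 to 1 is refused whole. A call with a gripper value outside its range is refused whole. The fingers move at their own pace and stop on an object; "newtons" is the grip in N (left out, the last holds). Time passes only in rows, so rows that repeat a pose let the fingers close. It gives the time, the measured TCP pose, the force, the opening and the grip force at its end, in the units of the state.
- bot.get_state(): the state, without advancing time (a new reading comes with each control period).
- bot.snapshot(name): name is "scene" or "top" or "wrist"; returns a dict with "pixels" (400x640x3 uint8, red, green, blue), "depth" (400x640 float32, m along the optical axis (not along the pixel's ray), 0 where there is no reading), "intrinsics" (3x3 intrinsics, pixels), "k1" (the pictures are not rectified: a ray, as slopes to the right and down, at radius r is drawn at 1 + k1 r^2 times it, then the intrinsics apply), "rvec" (rotation vector, rad) and "tvec" (3), from world to camera coordinates, as OpenCV has them. Camera axes: x right, y down, z forward; pixel columns grow to the right and rows downward; lengths in m; the calibration is good to about 2 mm. A picture is of the moment at which its call begins.
- bot.sign_off(): hands the job in; it is judged then, once.
The state is a dict: "time_s": time; "q": joint angles; "dq": joint speeds; "tau": joint torques, N m; "tool_pos": TCP position; "orientation": TCP orientation; "ft_force": force on the tool from outside, world axes, zero at the start; "ft_torque": the same for the moment, N m; "width": opening from 0.0 (shut) to 1.0 (fully open); "grip_force": force on a finger pad.
Only numpy, scipy, OpenCV 4.12 (cv2) and the standard library are available. Lean on these libraries where they do the work, as an engineer would, in place of code of your own. Each camera call takes 0.05 s, during which the arm holds its last target. There are 200 camera calls.

## Task

Lay the service tray for one order of coffee and two small desserts: gather the coffee cup (the round one with the handle), the square dish and the oval dish from the worktop and stand each upright in the middle of its own black plate on the tray - cup on the round saucer, square dish on the square plate with its sides in line with the plate's, oval dish lengthways on the oval plate. The sugar pot (round, no handle) and the oblong butter dish look much the same but belong to the station: leave them where they stand, and do not shove the plates out of their places.

Things in the scene. Friction and masses are not known exactly. Their poses are not given: they have to be found in the camera images.
- cup_c (a point): Coffee cup, the only round one WITH A HANDLE: green-glazed stoneware with a cream inside, open at the top, 62 mm across, 56 mm high, foot 44 mm across, sides straight and upright from 20 mm up. Loose, stands upright, about 0.16 kg. The point is the centre of the cup, half-way up (28 mm above its foot). The handle loop points along its own +y and reaches 55 mm from the axis; z is up.
- square_dish_c (a point): Square dish: green-glazed stoneware with a cream inside, open at the top, 60 x 60 mm with rounded corners, 40 mm high, upright sides. Loose, about 0.2 kg. The point is its centre, half-way up (20 mm above its underside); x and y are square to its sides, z is up.
- oval_dish_c (a point): Oval dish: green-glazed stoneware with a cream inside, open at the top, 83 mm long (its own x) and 58 mm wide (its own y), 40 mm high, nearly upright sides. Loose, about 0.2 kg. The point is its centre, half-way up (20 mm above its underside); z is up.
- saucer: Round saucer on the tray, 115 mm across, flat floor about 87 mm across; black stoneware, 10 mm high over all: a flat floor 5 mm above its underside inside a sloping rim 5 mm higher; rests loose on the tray's floor (8 mm above the table). Origin: centre of its underside; z up.
- square_plate: Square underplate on the tray, 112 x 112 mm, flat floor about 90 mm square; black stoneware, 10 mm high over all: a flat floor 5 mm above its underside inside a sloping rim 5 mm higher; rests loose on the tray's floor (8 mm above the table). Origin: centre of its underside; z up. x and y are square to its sides.
- oval_plate: Oval underplate on the tray, 134 mm long (its own x) and 100 mm wide (its own y), flat floor about 104 x 78 mm; black stoneware, 10 mm high over all: a flat floor 5 mm above its underside inside a sloping rim 5 mm higher; rests loose on the tray's floor (8 mm above the table). Origin: centre of its underside; z up.
- tray: Rectangular wooden service tray lying on the table, fixed, 205 mm (its own x) by 480 mm (its own y), floor 8 mm above the table, edge 16 mm high, a small bar handle at each short end reaching 28 mm high. It carries the three black plates in one row along its length, about 145 mm apart, in any order. Origin: centre of its underside.
- pot_c (a point): Sugar pot, NOT part of the order, to be left alone: green-glazed stoneware with a cream inside, the same size and form as the coffee cup but WITHOUT a handle: 62 mm across, 56 mm high. Loose. The point is its centre, half-way up (28 mm).
- butter_dish_c (a point): Butter dish, NOT part of the order, to be left alone: green-glazed stoneware with a cream inside, an oblong with rounded corners, 83 mm long (its own x) and 58 mm wide (its own y), 40 mm high, much like the oval dish but straight-sided. Loose. The point is its centre, half-way up (20 mm).
Things that resemble listed ones, but are neither listed nor needed, are in the scene too. What is shaped like the square_plate but yellow is not meant.

How it is judged:
At the end, for the whole second after the job is handed in: Cup on saucer, square dish on square plate, oval dish on oval plate: each centred to 12 mm, on its floor (4 mm), upright (0.08 rad), at rest; square and oval dish in line with their plates to 0.26 rad. Plates, sugar pot and butter dish within 25 mm of where they began, level (horizontal distance between cup_c and saucer below 0.012 m and z of cup_c in the frame of saucer between 0.029 and 0.037 m and angle between each of cup_c, square_dish_c, oval_dish_c, pot_c, butter_dish_c's own z axis and vertical below 0.08 rad and linear speed of each of cup, square_dish, oval_dish below 0.01 m/s and distance of each of saucer, square_plate, oval_plate, pot_c, butter_dish_c from where it was at the start of the episode below 0.025 m and angle between each of saucer, square_plate, oval_plate's own z axis and vertical below 0.06 rad and horizontal distance between square_dish_c and square_plate below 0.012 m and z of square_dish_c in the frame of square_plate between 0.021 and 0.029 m and horizontal distance between oval_dish_c and oval_plate below 0.012 m and z of oval_dish_c in the frame of oval_plate between 0.021 and 0.029 m and (angle between the x axis of square_dish_c and the x axis of square_plate, either way round below 0.26 rad or angle between the x axis of square_dish_c and the y axis of square_plate, either way round below 0.26 rad) and angle between the x axis of oval_dish_c and the x axis of oval_plate, either way round below 0.26 rad); the robot touches nothing.
It also fails if it takes over 93 s, if anything falls off the work surface, if the arm or the gripper's body presses on something with over 40 N, if the wrist force passes 120 N, or if a joint passes its speed limit or range.

## Working session

There is one attempt and no reset: what is moved stays moved. The work goes in short steps, Python scripts to look and compute and a tool call to move; the robot and the scene stay as the last step left them, time stands still between calls to the robot, and variables do not carry over. Pictures are saved under pics/ and viewed, at most 14 in all, crops included, and the job is handed in when it is done.

Besides the shell and the picture viewer there is one more tool, called in YAML: its name, and indented under it one key for each argument. play_rows: Moves the arm, as the interface text tells. Its arguments: {"type":"object","properties":{"plan":{"type":"array"},"newtons":{"type":"number"}},"required":["plan"]}

```bash
mkdir -p pics; cat > h.py <<'E'
import numpy as np, cv2
from bench import bot
def snap(n,save=None):
    s=bot.snapshot(n)
    if save: cv2.imwrite('pics/'+save+'.png',cv2.cvtColor(s['pixels'],cv2.COLOR_RGB2BGR))
    return s
def world(s):
    K=np.array(s['intrinsics'],float);h,w=s['depth'].shape
    u,v=np.meshgrid(np.arange(w),np.arange(h))
    p=np.stack([u,v],-1).reshape(-1,1,2).astype(np.float64)
    n=cv2.undistortPoints(p,K,np.array([s['k1'],0,0,0,0.])).reshape(h,w,2)
    d=s['depth'][...,None]
    c=np.concatenate([n*d,d],-1)
    R=cv2.Rodrigues(np.array(s['rvec'],float))[0]
    P=(c-np.array(s['tvec'],float))@R
    P[s['depth']==0]=np.nan
    return P
E
python3 - <<'E'
from h import *
for n in('top','scene'):
    s=snap(n,n+'0'); np.savez('/tmp/'+n+'.npz',**s)
print(bot.get_state())
R=cv2.Rodrigues(np.array(s['rvec']))[0];print(-R.T@np.array(s['tvec']))
E
```

```text
{'time_s': 0.1, 'q': array([ 1.23410747,  0.46931743, -0.04859032,  1.53356817,  0.02411126,
        1.14099664, -0.08230345]), 'dq': array([ 0.00079267, -0.0015914 , -0.00097705, -0.00585005, -0.00117805,
       -0.00103458,  0.00226334]), 'tau': array([ 1.69704716e-03, -5.11514282e+01, -4.68365976e-02, -2.38391322e+01,
        1.06578064e-02,  4.37877257e-03,  1.12302811e-05]), 'tool_pos': array([ 0.20432448, -0.6427303 ,  0.19899829]), 'orientation': array([-3.10280649e+00, -4.81351649e-01,  5.20667697e-04]), 'ft_force': array([ 0.71818517, -0.49843157, -0.57097005]), 'ft_torque': array([-0.02436319, -0.00635761, -0.00350411]), 'grip_force': 0.0, 'width': 0.995586705507787}
[1.08318896 1.00241787 0.90396921]
```

```bash
ls; ls pics
```

```text
h.py
pics
scene0.png
top0.png
```

View pics/top0.png

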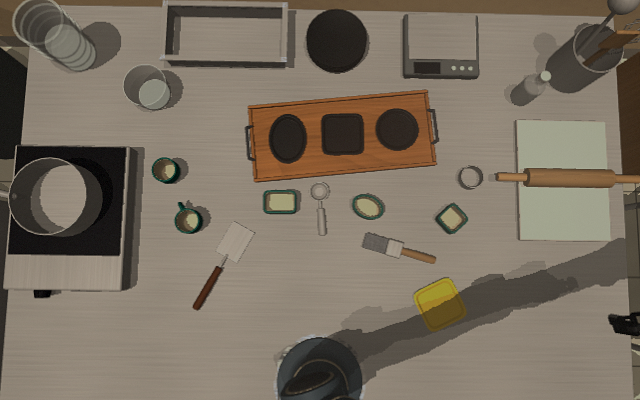

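View pics/scene0.png

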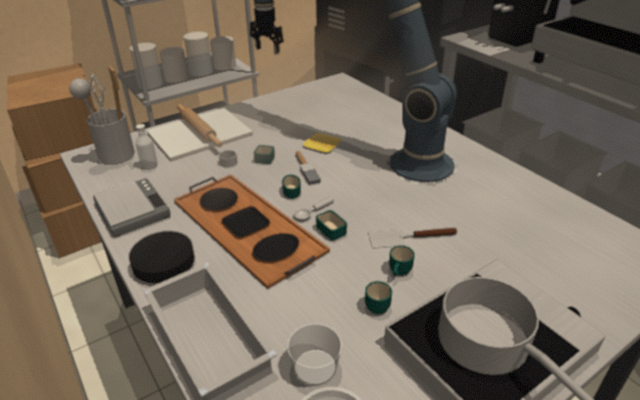

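The top view shows, with +x up and +y left:
- **To gather:** the cup is at about (189,219) with its handle toward (182,204), the oval dish at (368,206) and the square dish at (451,218).
- **To leave:** the sugar pot is at (166,170) and the butter dish at (281,202).
- **Plates on the tray:** oval at (287,138), square at (343,133) and saucer at (397,129).

The scene view agrees with this layout.

```bash
cat > m.py <<'E'
from h import *
def rim(P,c,zt,r=0.075,tol=.007):
    m=(np.abs(P[...,2]-zt)<tol)&(np.hypot(P[...,0]-c[0],P[...,1]-c[1])<r)
    return P[m][:,:2]
def box(p):
    (c,wh,a)=cv2.minAreaRect((p*1000).astype(np.float32)); return np.round(c,1),np.round(wh,1),round(a,1)
def ell(p):
    h=cv2.convexHull((p*1000).astype(np.float32)); c,wh,a=cv2.fitEllipse(h); return np.round(c,1),np.round(wh,1),round(a,1)
E
python3 - <<'E'
from m import *
s=dict(np.load('/tmp/top.npz'));P=world(s);I=s['pixels'].astype(int)
ok=~np.isnan(P[...,0])
for n,(u,v),zt in [('cup',(189,219),.056),('pot',(166,170),.056),('butter',(281,202),.04),('oval',(368,206),.04),('square',(451,218),.04)]:
    w=P[v-25:v+25,u-25:u+25]
    z=w[...,2];c=np.nanmedian(w[z>0.02],axis=0)
    p=rim(P,c,zt)
    print(n,len(p),'zmax',np.nanmax(z).round(4),'box',box(p),'ell',ell(p))
dark=(I.max(-1)<60).astype(np.uint8)
n,l,st,ce=cv2.connectedComponentsWithStats(dark)
for n_,(u,v) in [('ovalp',(287,138)),('squarep',(343,133)),('saucer',(397,129))]:
    k=l[v,u]; m=(l==k)&ok; p=P[m][:,:2]; print(n_,m.sum(),'z',np.median(P[m][:,2]).round(4),'box',box(p),'ell',ell(p))
E
```

```text
cup 179 zmax 0.0626 box (array([393.6, 337.6]), array([68.4, 61.5]), 64.8) ell (array([397.6, 336.6]), array([60.8, 76.8]), 116.2)
pot 160 zmax 0.0628 box (array([520.1, 397.4]), array([62.1, 61.4]), 86.0) ell (array([519.9, 397.9]), array([61.4, 63.2]), 164.8)
butter 223 zmax 0.0464 box (array([445.4, 109.5]), array([58.3, 81.3]), 1.6) ell (array([445.3, 110.4]), array([71.4, 95. ]), 0.5)
oval 193 zmax 0.0461 box (array([ 435.8, -113.3]), array([76.9, 58.7]), 89.9) ell (array([ 435.9, -113. ]), array([56.9, 81.3]), 157.7)
square 189 zmax 0.0451 box (array([ 409.3, -329.7]), array([59.4, 61.2]), 45.1) ell (array([ 409.2, -330.4]), array([70.4, 72.1]), 160.3)
ovalp 1429 z 0.014 box (array([614.6,  94.8]), array([129.3,  94.2]), 1.5) ell (array([615.2,  94.3]), array([ 95.8, 131.8]), 89.1)
squarep 1645 z 0.0137 box (array([627.8, -50.8]), array([109.8, 108.8]), 0.9) ell (array([628.4, -49.8]), array([128.6, 130.4]), 67.8)
saucer 1386 z 0.0137 box (array([ 644.4, -192. ]), array([110.5, 111.3]), 63.9) ell (array([ 644. , -192.2]), array([111. , 112.2]), 30.5)
```

play_rows:
  plan:
    - {"gripper": -1, "tx": 0.51, "ty": 0.78, "tz": 0, "spin": 0.3}
    - {"gripper": -1, "tx": 0.51, "ty": 0.78, "tz": 0, "spin": 0.3}
    - {"gripper": -1, "tx": 0.51, "ty": 0.78, "tz": 0, "spin": 0.3}
    - {"gripper": -1, "tx": 0.51, "ty": 0.78, "tz": 0, "spin": 0.3}
    - {"gripper": -1, "tx": 0.51, "ty": 0.78, "tz": 0, "spin": 0.3}
    - {"gripper": -1, "tx": 0.51, "ty": 0.78, "tz": 0, "spin": 0.3}
    - {"gripper": -1, "tx": 0.51, "ty": 0.78, "tz": 0, "spin": 0.3}
    - {"gripper": -1, "tx": 0.51, "ty": 0.78, "tz": 0, "spin": 0.3}

```text
time_s: 1.1
tool_pos: [0.408, -0.3317, 0.1997]
orientation: [-2.906, -1.193, 0.001]
ft_force: [-0.4, -0.3, -0.5]
width: 1.002
grip_force: 0.0
```

```bash
cat >> m.py <<'E'
def pose():
    t=bot.get_state();R=cv2.Rodrigues(t['orientation'])[0]
    return t['tool_pos'].round(4),round(np.degrees(np.arctan2(R[1,1],R[0,1])),1),'tilt',round(np.degrees(np.arccos(-R[2,2])),2),'w',round(t['width'],3),'F',t['ft_force'].round(1),'t',round(t['time_s'],2),'grip',round(t['grip_force'],1)
E
python3 - <<'E'
from m import *
s=snap('wrist','w1');P=world(s);print(pose())
p=rim(P,(.409,-.33),.04);print(len(p),box(p),p.mean(0))
E
```

```text
(array([ 0.4076, -0.3324,  0.1996]), np.float64(-45.5), 'tilt', np.float64(0.05), 'w', 0.999, 'F', array([-0.2,  0.1, -0.2]), 't', 1.15, 'grip', 0.0)
1065 (array([ 410.6, -331.1]), array([59.9, 59.6]), 43.5) [ 0.41042447 -0.33089521]
```

View pics/w1.png

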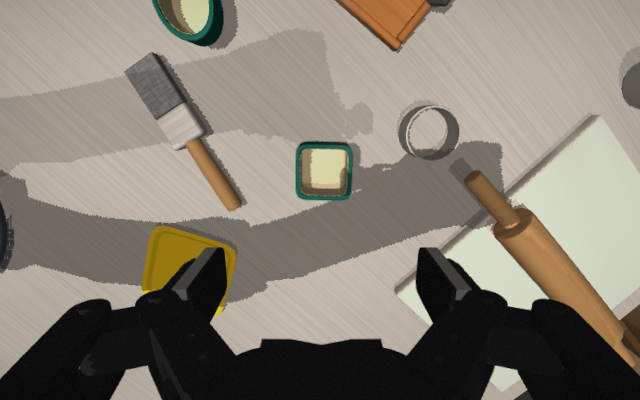

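The square dish sits at about (324,170) in the wrist picture, in line with the fingers and with room on both sides.

play_rows:
  plan:
    - {"gripper": -1, "tx": 0.0075, "ty": 0.004, "tz": -0.15, "spin": -0.01}
    - {"gripper": -1, "tx": 0.0075, "ty": 0.004, "tz": -0.3, "spin": -0.01}
    - {"gripper": -1, "tx": 0.0075, "ty": 0.004, "tz": -0.42, "spin": -0.01}
    - {"gripper": -1, "tx": 0.0075, "ty": 0.004, "tz": -0.475, "spin": -0.01}
    - {"gripper": -1, "tx": 0.0075, "ty": 0.004, "tz": -0.475, "spin": -0.01}
    - {"gripper": 1, "tx": 0.0075, "ty": 0.004, "tz": -0.475, "spin": -0.01}
    - {"gripper": 1, "tx": 0.0075, "ty": 0.004, "tz": -0.475, "spin": -0.01}
    - {"gripper": 1, "tx": 0.0075, "ty": 0.004, "tz": -0.475, "spin": -0.01}
  newtons: 40

```text
time_s: 2.15
tool_pos: [0.4121, -0.3303, 0.011]
orientation: [2.914, 1.169, 0.002]
ft_force: [-0.0, 0.3, 0.4]
width: 0.374
grip_force: 0.0
```

play_rows:
  plan:
    - {"gripper": 1, "tx": 0, "ty": 0, "tz": 0}
    - {"gripper": 1, "tx": 0, "ty": 0, "tz": 0.1}
    - {"gripper": 1, "tx": 0, "ty": 0, "tz": 0.2}
    - {"gripper": 1, "tx": 0, "ty": 0, "tz": 0.3}
    - {"gripper": 1, "tx": 0, "ty": 0, "tz": 0.4}
    - {"gripper": 1, "tx": 0, "ty": 0, "tz": 0.4}

```text
invalid input
```

```bash
python3 - <<'E'
from m import *
s=snap('wrist','w2');print(pose())
E
```

```text
(array([ 0.412 , -0.3301,  0.0108]), np.float64(-46.3), 'tilt', np.float64(0.1), 'w', 0.285, 'F', array([ 0.3, -0.4,  1.1]), 't', 2.2, 'grip', 0.0)
```

View pics/w2.png

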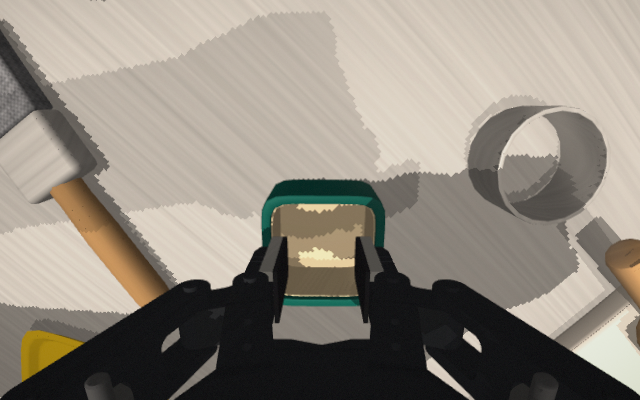

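The fingers look narrower than the dish: the inner gap runs from x≈290 to 355, while the dish rim spans 262 to 385. Depth will show where the fingertips really are.

```bash
python3 - <<'E'
from m import *
s=snap('wrist');P=world(s);print(pose())
for u,v in [(265,225),(275,260),(282,300),(280,315),(365,260),(362,300),(320,200),(322,187),(320,250),(320,300),(375,260),(270,210)]: print(u,v,P[v,u].round(4))
c=(.41,-.33);p=rim(P,c,.04,.06);print(len(p),box(p))
p=rim(P,c,.06,.06);print(len(p),box(p))
E
```

```text
(array([ 0.4119, -0.33  ,  0.0106]), np.float64(-46.3), 'tilt', np.float64(0.08), 'w', 0.186, 'F', array([ 0.7,  0.1, -0.6]), 't', 2.25, 'grip', 0.0)
265 225 [ 0.4023 -0.3013  0.0403]
275 260 [ 0.4067 -0.3096  0.072 ]
282 300 [ 0.4039 -0.318   0.0871]
280 315 [ 0.4112 -0.3138  0.1072]
365 260 [ 0.4307 -0.3347  0.072 ]
362 300 [ 0.4277 -0.3313  0.0994]
320 200 [ 0.4295 -0.3117  0.0402]
322 187 [ 0.4321 -0.3106  0.0248]
320 250 [ 0.3998 -0.3401  0.006 ]
320 300 [ 0.3908 -0.3488  0.04  ]
375 260 [ 0.4312 -0.342   0.0625]
270 210 [ 0.4094 -0.2981  0.0395]
3410 (array([ 410.7, -331.9]), array([60.9, 59.8]), 43.8)
1101 (array([ 411., -330.]), array([22.9, 51.3]), 43.5)
```

```bash
python3 - <<'E'
from m import *
s=snap('wrist');P=world(s);print(pose())
m=(P[...,2]>.045)&(P[...,2]<.11)&(np.hypot(P[...,0]-.41,P[...,1]+.33)<.06)
m[:, :200]=0
q=P[m]
print('lowest',np.sort(q[:,2])[:200:20].round(4))
low=q[q[:,2]<np.sort(q[:,2])[60]+.003]; print(low.mean(0))
s=bot.snapshot('scene');P=world(s);np.savez('/tmp/sc.npz',**s)
d=np.hypot(P[...,0]-.41,P[...,1]+.33);d[np.isnan(d)]=9
v,u=np.unravel_index(d.argmin(),d.shape);print(u,v)
c=s['pixels'][max(0,v-70):v+60,max(0,u-80):u+80]
cv2.imwrite('pics/sc1.png',cv2.resize(cv2.cvtColor(c,cv2.COLOR_RGB2BGR),None,fx=4,fy=4,interpolation=cv2.INTER_CUBIC))
E
```

```text
(array([ 0.4117, -0.3298,  0.0104]), np.float64(-46.3), 'tilt', np.float64(0.05), 'w', 0.099, 'F', array([ 0.7, -0.3, -0.3]), 't', 2.3, 'grip', 0.0)
lowest [0.0451 0.0465 0.047  0.0476 0.0479 0.0485 0.049  0.0493 0.0497 0.0501]
[ 0.41589627 -0.32517502  0.04855379]
263 147
```

View pics/sc1.png

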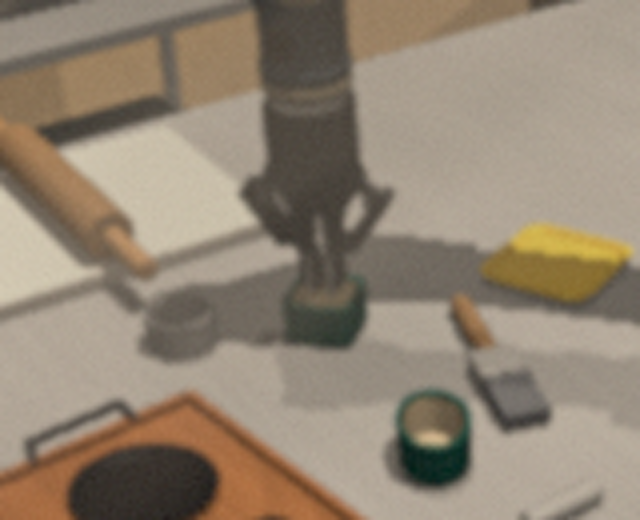

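```bash
python3 - <<'E'
from m import *
s=snap('wrist');P=world(s);I=s['pixels'];print(pose())
for u in range(270,380,10):
    print(u,[(v,round(float(P[v,u,2])*1000),int(I[v,u].max())) for v in range(190,312,10)])
E
```

```text
(array([ 0.4116, -0.3297,  0.0102]), np.float64(-46.3), 'tilt', np.float64(0.02), 'w', 0.0, 'F', array([ 0.7, -0.2, -0.3]), 't', 2.4, 'grip', 0.0)
270 [(190, -1, 191), (200, 41, 89), (210, 40, 98), (220, 40, 81), (230, 40, 74), (240, 40, 51), (250, 40, 51), (260, 40, 52), (270, 40, 68), (280, 40, 67), (290, 86, 20), (300, 107, 16), (310, 112, 22)]
280 [(190, 29, 45), (200, 41, 107), (210, 7, 98), (220, 8, 94), (230, 13, 94), (240, 14, 94), (250, 16, 94), (260, 18, 94), (270, 22, 96), (280, 88, 20), (290, 93, 20), (300, 99, 21), (310, 112, 20)]
290 [(190, 29, 42), (200, 40, 104), (210, 6, 132), (220, 7, 132), (230, 5, 131), (240, 6, 168), (250, 53, 71), (260, 62, 31), (270, 72, 22), (280, 87, 23), (290, 94, 18), (300, 99, 18), (310, 112, 20)]
300 [(190, 29, 42), (200, 40, 102), (210, 6, 184), (220, 6, 131), (230, 5, 131), (240, 5, 170), (250, 52, 20), (260, 61, 31), (270, 81, 21), (280, 89, 23), (290, 94, 21), (300, 99, 15), (310, 112, 23)]Traceback (most recent call last):
  File "<stdin>", line 4, in <module>
ValueError: cannot convert float NaN to integer
```

Even fully shut, the fingertips stand at z≈0.05 while the reported TCP is at z≈0.010. The real fingertips are therefore about 40 mm above the reported TCP, and the fingers closed above the dish. I'll lift, open and measure the open tips.

play_rows:
  plan:
    - {"gripper": 1, "tx": 0, "ty": 0, "tz": 0.1, "spin": 0}
    - {"gripper": -1, "tx": 0, "ty": 0, "tz": 0.15, "spin": 0}
    - {"gripper": -1, "tx": 0, "ty": 0, "tz": 0.15, "spin": 0}
    - {"gripper": -1, "tx": 0, "ty": 0, "tz": 0.15, "spin": 0}
    - {"gripper": -1, "tx": 0, "ty": 0, "tz": 0.15, "spin": 0}
    - {"gripper": -1, "tx": 0, "ty": 0, "tz": 0.15, "spin": 0}
    - {"gripper": -1, "tx": 0, "ty": 0, "tz": 0.15, "spin": 0}

```text
time_s: 3.28
tool_pos: [0.4114, -0.3295, 0.0695]
orientation: [-2.915, -1.17, 0.0]
ft_force: [0.2, -0.1, -0.2]
width: 0.999
grip_force: 0.0
```

```bash
python3 - <<'E'
from m import *
s=snap('wrist','w3');P=world(s);t=bot.get_state();print(pose())
p=rim(P,(.41,-.33),.04,.06);print(len(p),box(p))
R=cv2.Rodrigues(t['orientation'])[0]
Q=(P-t['tool_pos'])@R   # tool frame
m=(Q[...,2]>-.12)&(Q[...,2]<.03)&(np.abs(Q[...,0])<.05)&(np.abs(Q[...,1])<.08)
for sg in(-1,1):
    k=m&(Q[...,1]*sg>0)&(P[...,2]>.055); q=Q[k]
    i=np.argsort(-q[:,2])[:150]; print(sg,k.sum(),q[i].mean(0).round(4),q[i][:,2].max().round(4),'y range',np.percentile(q[i][:,1],[2,98]).round(4),'x',np.percentile(q[i][:,0],[2,98]).round(4))
E
```

```text
(array([ 0.4115, -0.3296,  0.0696]), np.float64(-46.3), 'tilt', np.float64(0.02), 'w', 1.003, 'F', array([ 0.1,  0.2, -0.6]), 't', 3.33, 'grip', 0.0)
2730 (array([ 410.5, -331.4]), array([60.5, 60.2]), 44.1)
-1 19971 [ 0.0001 -0.0438 -0.0469] -0.0438 y range [-0.0482 -0.0431] x [-0.0107  0.0099]
1 19832 [ 0.0007  0.0425 -0.0468] -0.0434 y range [0.0417 0.0471] x [-0.0101  0.0099]
```

View pics/w3.png

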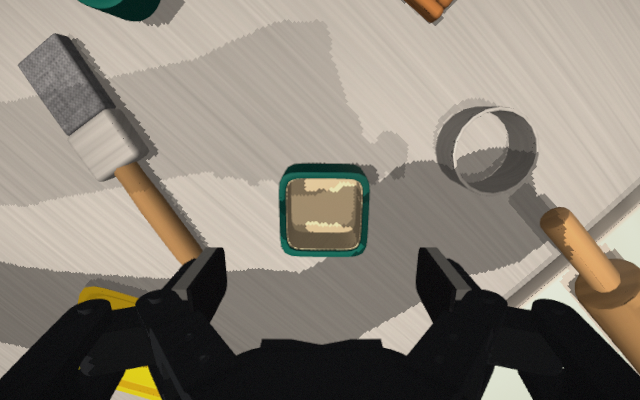

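The open tips measure 43.5 mm behind the reported TCP and are centred on it in x and y. The dish is at (324,210), lined up between them. I'll grasp again with the reported TCP at z≈-0.026.

play_rows:
  plan:
    - {"gripper": -1, "tx": -0.0025, "ty": -0.0045, "tz": -0.1, "spin": 0}
    - {"gripper": -1, "tx": -0.0025, "ty": -0.0045, "tz": -0.2, "spin": 0}
    - {"gripper": -1, "tx": -0.0025, "ty": -0.0045, "tz": -0.24, "spin": 0}
    - {"gripper": -1, "tx": -0.0025, "ty": -0.0045, "tz": -0.24, "spin": 0}
    - {"gripper": 1, "tx": -0.0025, "ty": -0.0045, "tz": -0.24, "spin": 0}
    - {"gripper": 1, "tx": -0.0025, "ty": -0.0045, "tz": -0.24, "spin": 0}
    - {"gripper": 1, "tx": -0.0025, "ty": -0.0045, "tz": -0.24, "spin": 0}
    - {"gripper": 1, "tx": -0.0025, "ty": -0.0045, "tz": -0.24, "spin": 0}
  newtons: 40

```text
time_s: 4.32
tool_pos: [0.4116, -0.3322, -0.0245]
orientation: [2.913, 1.169, 0.002]
ft_force: [-0.3, 1.2, 6.9]
width: 0.691
grip_force: 45.0
```

play_rows:
  plan:
    - {"gripper": 1, "tx": 0, "ty": 0, "tz": 0.1, "spin": 0}
    - {"gripper": 1, "tx": 0, "ty": 0, "tz": 0.25, "spin": 0}
    - {"gripper": 1, "tx": 0.541, "ty": 0.705, "tz": 0.35, "spin": 0.545}
    - {"gripper": 1, "tx": 0.541, "ty": 0.705, "tz": 0.35, "spin": 0.545}
    - {"gripper": 1, "tx": 0.541, "ty": 0.705, "tz": 0.35, "spin": 0.545}
    - {"gripper": 1, "tx": 0.541, "ty": 0.705, "tz": 0.35, "spin": 0.545}
    - {"gripper": 1, "tx": 0.541, "ty": 0.705, "tz": 0.35, "spin": 0.545}
    - {"gripper": 1, "tx": 0.541, "ty": 0.705, "tz": 0.35, "spin": 0.545}

```text
time_s: 5.32
tool_pos: [0.6279, -0.0466, 0.1142]
orientation: [-2.163, -2.277, -0.002]
ft_force: [-0.0, -1.3, -2.9]
width: 0.699
grip_force: 45.3
```

```bash
python3 - <<'E'
from m import *
s=snap('wrist','w4');P=world(s);t=bot.get_state();print(pose())
zt=t['tool_pos'][2]+.0245+.04
p=rim(P,t['tool_pos'],zt,.045);print('dish rim',len(p),box(p))
E
```

```text
(array([ 0.6318, -0.0393,  0.1155]), np.float64(3.3), 'tilt', np.float64(0.56), 'w', 0.698, 'F', array([ 5.1,  6.8, -0.8]), 't', 5.38, 'grip', 45.3)
dish rim 8009 (array([628.6, -44.5]), array([83.2, 58. ]), 1.8)
```

View pics/w4.png

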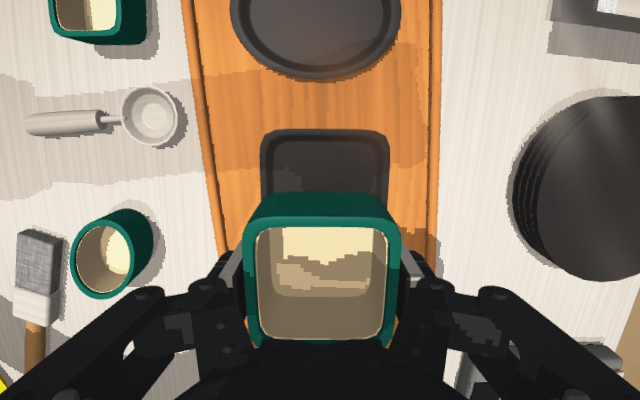

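The dish is held level at (320,280). The square plate's far half shows at (325,165) and looks nearly aligned. I'll let the arm settle, then measure the plate edges and the dish.

play_rows:
  plan:
    - {"gripper": 1, "tx": 0, "ty": 0, "tz": 0, "spin": 0}
    - {"gripper": 1, "tx": 0, "ty": 0, "tz": 0, "spin": 0}

```text
time_s: 5.62
tool_pos: [0.6258, -0.0511, 0.1133]
orientation: [-2.168, -2.273, 0.003]
ft_force: [-0.4, -0.0, -2.7]
width: 0.696
grip_force: 45.3
```

```bash
python3 - <<'E'
from m import *
s=snap('wrist');P=world(s);t=bot.get_state();print(pose())
zt=t['tool_pos'][2]+.0245+.04
I=s['pixels'].astype(int); green=(I[...,1]>I[...,0]+15)
m=green&(np.abs(P[...,2]-zt)<.006)&(np.hypot(P[...,0]-t['tool_pos'][0],P[...,1]-t['tool_pos'][1])<.06)
print('dish',m.sum(),box(P[m][:,:2]), np.median(P[m][:,2]))
pm=(I.max(-1)<75)&(P[...,2]>.009)&(P[...,2]<.024)&(np.abs(P[...,0]-.628)<.08)&(np.abs(P[...,1]+.05)<.075)
n,l,st,ce=cv2.connectedComponentsWithStats(pm.astype(np.uint8));k=1+st[1:,4].argmax();p=P[l==k][:,:2]*1000
print('plate',len(p),'x',np.percentile(p[:,0],[.2,99.8]).round(1),'ymax',np.percentile(p[:,1],99.8).round(1))
top=[(x0,p[(abs(p[:,0]-x0)<1.5),1].max().round(1)) for x0 in range(595,666,10)];print(top)
for y0 in range(-25,5,5):
    q=p[abs(p[:,1]-y0)<1.5]; 
    if len(q): print(y0,q[:,0].min().round(1),q[:,0].max().round(1))
E
```

```text
(array([ 0.6259, -0.0514,  0.1134]), np.float64(2.7), 'tilt', np.float64(0.11), 'w', 0.694, 'F', array([-0.1,  0.2, -3. ]), 't', 5.67, 'grip', 45.3)
dish 5268 (array([624.7, -49.3]), array([60.8, 58.3]), 2.1) 0.1774333642916285
plate 8613 x [574.4 684.3] ymax 4.2
[(595, np.float64(3.2)), (605, np.float64(3.7)), (615, np.float64(4.2)), (625, np.float64(4.6)), (635, np.float64(4.2)), (645, np.float64(3.9)), (655, np.float64(2.9)), (665, np.float64(1.9))]
-25 574.3 683.8
-20 574.4 683.2
-15 574.3 682.5
-10 574.4 682.0
-5 576.5 681.6
0 580.3 678.5
```

play_rows:
  plan:
    - {"gripper": 1, "tx": 0.0095, "ty": -0.002, "tz": -0.1, "spin": -0.01}
    - {"gripper": 1, "tx": 0.0095, "ty": -0.002, "tz": -0.2, "spin": -0.01}
    - {"gripper": 1, "tx": 0.0095, "ty": -0.002, "tz": -0.25, "spin": -0.01}
    - {"gripper": 1, "tx": 0.0095, "ty": -0.002, "tz": -0.28, "spin": -0.01}
    - {"gripper": 1, "tx": 0.0095, "ty": -0.002, "tz": -0.295, "spin": -0.01}
    - {"gripper": 1, "tx": 0.0095, "ty": -0.002, "tz": -0.305, "spin": -0.01}
    - {"gripper": 1, "tx": 0.0095, "ty": -0.002, "tz": -0.31, "spin": -0.01}
    - {"gripper": 1, "tx": 0.0095, "ty": -0.002, "tz": -0.31, "spin": -0.01}

```text
time_s: 6.68
tool_pos: [0.6311, -0.0503, -0.0096]
orientation: [2.184, 2.257, 0.001]
ft_force: [-0.5, -1.1, -2.2]
width: 0.696
grip_force: 45.2
```

play_rows:
  plan:
    - {"gripper": 1, "tx": -0.003, "ty": -0.003, "tz": -0.003, "spin": 0}
    - {"gripper": 1, "tx": -0.003, "ty": -0.003, "tz": -0.005, "spin": 0}
    - {"gripper": 1, "tx": -0.003, "ty": -0.003, "tz": -0.005, "spin": 0}

```text
time_s: 7.05
tool_pos: [0.6295, -0.0518, -0.0114]
orientation: [2.185, 2.257, -0.001]
ft_force: [-2.7, -1.1, 3.6]
width: 0.694
grip_force: 45.9
```

play_rows:
  plan:
    - {"gripper": -1, "tx": 0, "ty": 0, "tz": 0, "spin": 0}
    - {"gripper": -1, "tx": 0, "ty": 0, "tz": 0, "spin": 0}
    - {"gripper": -1, "tx": 0, "ty": 0, "tz": 0, "spin": 0}
    - {"gripper": -1, "tx": 0, "ty": 0, "tz": 0.05, "spin": 0}
    - {"gripper": -1, "tx": 0, "ty": 0, "tz": 0.15, "spin": 0}
    - {"gripper": -1, "tx": 0, "ty": 0, "tz": 0.3, "spin": 0}
    - {"gripper": -1, "tx": 0, "ty": 0, "tz": 0.4, "spin": 0}
    - {"gripper": -1, "tx": 0, "ty": 0, "tz": 0.4, "spin": 0}

```text
time_s: 8.05
tool_pos: [0.6325, -0.0509, 0.1537]
orientation: [2.179, 2.253, 0.01]
ft_force: [-0.0, 0.4, -0.5]
width: 1.002
grip_force: 0.0
```

```bash
cat >> m.py <<'E'
def dish(P,I,c,zt,r=.065):
    I=I.astype(int);m=(I[...,1]>I[...,0]+15)&(np.abs(P[...,2]-zt)<.005)&(np.hypot(P[...,0]-c[0],P[...,1]-c[1])<r)
    return P[m][:,:2]
def plate(P,I,c,r=.085):
    I=I.astype(int);m=(I.max(-1)<80)&(P[...,2]>.009)&(P[...,2]<.024)&(np.hypot(P[...,0]-c[0],P[...,1]-c[1])<r)
    n,l,st,ce=cv2.connectedComponentsWithStats(m.astype(np.uint8));k=1+st[1:,4].argmax()
    return P[l==k][:,:2]
E
python3 - <<'E'
from m import *
s=snap('wrist');P=world(s);I=s['pixels'];print(pose())
p=dish(P,I,(.628,-.05),.053);print('dish',len(p),box(p))
p=plate(P,I,(.628,-.05));print('plate',len(p),box(p))
p=plate(P,I,(.615,.095));print('oplate',len(p),box(p),ell(p))
p=plate(P,I,(.644,-.192));print('saucer',len(p),box(p),ell(p))
s=snap('top');P=world(s);I=s['pixels']
p=dish(P,I,(.628,-.05),.053);print('dish',len(p),box(p))
p=plate(P,I,(.628,-.05));print('plate',len(p),box(p))
p=dish(P,I,(.436,-.113),.04);print('oval',len(p),ell(p))
p=dish(P,I,(.39,.335),.056,.09);print('cup',len(p),box(p))
E
```

```text
(array([ 0.6308, -0.0513,  0.151 ]), np.float64(1.9), 'tilt', np.float64(0.29), 'w', 0.997, 'F', array([-0.2, -0. , -0.5]), 't', 8.1, 'grip', 0.0)
dish 1240 (array([627.9, -50.9]), array([60. , 59.9]), 1.5)
plate 6931 (array([629.8, -49.9]), array([109.9, 110. ]), 2.4)
oplate 1048 (array([586.1,  71.6]), array([32.4, 90. ]), 48.5) (array([594.8,  80.3]), array([54.2, 88.6]), 61.4)
saucer 6832 (array([ 644.7, -190. ]), array([112.5, 107.4]), 5.6) (array([ 645.2, -191.5]), array([110.3, 113.7]), 99.0)
dish 88 (array([626. , -49.8]), array([58.6, 56.1]), 0.6)
plate 673 (array([627.7, -40.9]), array([111.2,  93.3]), 4.2)
oval 109 (array([ 436. , -113.1]), array([57.2, 78.8]), 155.2)
cup 118 (array([393.8, 333.8]), array([60.4, 64.6]), 74.4)
```

The square dish is down, about 2 mm off the plate centre and aligned. Next is the oval dish.

play_rows:
  plan:
    - {"gripper": -1, "tx": -0.487, "ty": -0.155, "tz": -0.05, "spin": -0.29}
    - {"gripper": -1, "tx": -0.487, "ty": -0.155, "tz": -0.05, "spin": -0.29}
    - {"gripper": -1, "tx": -0.487, "ty": -0.155, "tz": -0.05, "spin": -0.29}
    - {"gripper": -1, "tx": -0.487, "ty": -0.155, "tz": -0.05, "spin": -0.29}
    - {"gripper": -1, "tx": -0.487, "ty": -0.155, "tz": -0.05, "spin": -0.29}
    - {"gripper": -1, "tx": -0.487, "ty": -0.155, "tz": -0.05, "spin": -0.29}
    - {"gripper": -1, "tx": -0.487, "ty": -0.155, "tz": -0.05, "spin": -0.29}

```text
time_s: 9.02
tool_pos: [0.4364, -0.1128, 0.128]
orientation: [-2.636, -1.708, -0.002]
ft_force: [-0.2, 0.1, -0.7]
width: 0.998
grip_force: 0.0
```

```bash
python3 - <<'E'
from m import *
s=snap('wrist','w5');P=world(s);I=s['pixels'];print(pose())
p=dish(P,I,(.436,-.113),.04);print('oval',len(p),ell(p),box(p))
E
```

```text
(array([ 0.4361, -0.1128,  0.1279]), np.float64(-24.1), 'tilt', np.float64(0.07), 'w', 1.0, 'F', array([0. , 0.8, 0.4]), 't', 9.07, 'grip', 0.0)
oval 1377 (array([ 437. , -114.6]), array([56.9, 82.2]), 155.5) (array([ 437. , -114.5]), array([82.1, 56.7]), 67.1)
```

View pics/w5.png

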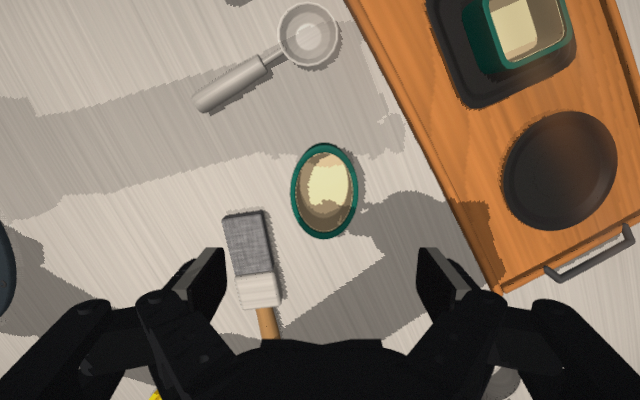

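The oval dish is centred at (324,190). A brush tip near (245,215) lies close to where the left finger will come down, so I'll check that clearance.

```bash
python3 - <<'E'
from m import *
s=snap('wrist');P=world(s)
c=np.array([.437,-.1145]);a=np.radians(-24.1);e=np.array([np.cos(a),np.sin(a)]);f=np.array([-e[1],e[0]])
D=P[...,:2]-c;A=D@e;B=D@f;z=P[...,2]
print('A sign: left px A',np.nanmedian(A[180:200,230:250]),'up px B',np.nanmedian(B[100:120,320:330]))
# finger boxes
for sg in(-1,1):
  m=(A*sg>.036)&(A*sg<.062)&(abs(B)<.03)&(z<.06)&(z>.004)
  print(sg,m.sum(), [ (round(b,3),(m&(abs(B-b)<.003)).sum(), np.round(np.nanmax(np.where(m&(abs(B-b)<.003),z,np.nan)),3) if (m&(abs(B-b)<.003)).any() else 0) for b in np.arange(-.03,.031,.006)])
E
```

```text
A sign: left px A -0.08176177627342376 up px B 0.0681124574384234
-1 46 [(np.float64(-0.03), np.int64(22), np.float64(0.018)), (np.float64(-0.024), np.int64(24), np.float64(0.018)), (np.float64(-0.018), np.int64(0), 0), (np.float64(-0.012), np.int64(0), 0), (np.float64(-0.006), np.int64(0), 0), (np.float64(-0.0), np.int64(0), 0), (np.float64(0.006), np.int64(0), 0), (np.float64(0.012), np.int64(0), 0), (np.float64(0.018), np.int64(0), 0), (np.float64(0.024), np.int64(0), 0), (np.float64(0.03), np.int64(0), 0)]
1 0 [(np.float64(-0.03), np.int64(0), 0), (np.float64(-0.024), np.int64(0), 0), (np.float64(-0.018), np.int64(0), 0), (np.float64(-0.012), np.int64(0), 0), (np.float64(-0.006), np.int64(0), 0), (np.float64(-0.0), np.int64(0), 0), (np.float64(0.006), np.int64(0), 0), (np.float64(0.012), np.int64(0), 0), (np.float64(0.018), np.int64(0), 0), (np.float64(0.024), np.int64(0), 0), (np.float64(0.03), np.int64(0), 0)]
```

The brush starts about 10 mm beyond the finger, so it's clear. Descending and gripping.

play_rows:
  plan:
    - {"gripper": -1, "tx": 0.0025, "ty": -0.004, "tz": -0.15, "spin": 0.003}
    - {"gripper": -1, "tx": 0.0025, "ty": -0.004, "tz": -0.28, "spin": 0.003}
    - {"gripper": -1, "tx": 0.0025, "ty": -0.004, "tz": -0.36, "spin": 0.003}
    - {"gripper": -1, "tx": 0.0025, "ty": -0.004, "tz": -0.381, "spin": 0.003}
    - {"gripper": -1, "tx": 0.0025, "ty": -0.004, "tz": -0.381, "spin": 0.003}
    - {"gripper": 1, "tx": 0.0025, "ty": -0.004, "tz": -0.381, "spin": 0.003}
    - {"gripper": 1, "tx": 0.0025, "ty": -0.004, "tz": -0.381, "spin": 0.003}
    - {"gripper": 1, "tx": 0.0025, "ty": -0.004, "tz": -0.381, "spin": 0.003}
  newtons: 40

```text
time_s: 10.12
tool_pos: [0.437, -0.1154, -0.0229]
orientation: [2.632, 1.711, 0.003]
ft_force: [-1.3, 0.3, 6.3]
width: 0.662
grip_force: 41.9
```

play_rows:
  plan:
    - {"gripper": 1, "tx": 0, "ty": 0, "tz": 0, "spin": 0}

```text
time_s: 10.25
tool_pos: [0.437, -0.1154, -0.0229]
orientation: [2.632, 1.711, 0.003]
ft_force: [-0.5, 0.9, 6.4]
width: 0.665
grip_force: 41.9
```

play_rows:
  plan:
    - {"gripper": 1, "tx": 0, "ty": 0, "tz": 0.1, "spin": 0}
    - {"gripper": 1, "tx": 0, "ty": 0, "tz": 0.25, "spin": -0.1}
    - {"gripper": 1, "tx": 0.445, "ty": 0.525, "tz": 0.35, "spin": -0.715}
    - {"gripper": 1, "tx": 0.445, "ty": 0.525, "tz": 0.35, "spin": -0.715}
    - {"gripper": 1, "tx": 0.445, "ty": 0.525, "tz": 0.35, "spin": -0.715}
    - {"gripper": 1, "tx": 0.445, "ty": 0.525, "tz": 0.35, "spin": -0.715}
    - {"gripper": 1, "tx": 0.445, "ty": 0.525, "tz": 0.35, "spin": -0.715}
    - {"gripper": 1, "tx": 0.445, "ty": 0.525, "tz": 0.35, "spin": -0.715}

```text
time_s: 11.25
tool_pos: [0.6148, 0.0985, 0.1164]
orientation: [-3.139, -0.051, -0.003]
ft_force: [-0.9, -0.9, -1.3]
width: 0.661
grip_force: 44.3
```

play_rows:
  plan:
    - {"gripper": 1, "tx": 0, "ty": 0, "tz": 0, "spin": 0}
    - {"gripper": 1, "tx": 0, "ty": 0, "tz": 0, "spin": 0}

```text
time_s: 11.5
tool_pos: [0.6129, 0.0931, 0.1154]
orientation: [3.14, 0.045, -0.001]
ft_force: [0.5, -0.1, -2.9]
width: 0.66
grip_force: 44.3
```

```bash
python3 - <<'E'
from m import *
s=snap('wrist','w6');P=world(s);I=s['pixels'];t=bot.get_state();print(pose())
zt=t['tool_pos'][2]+.0229+.04
p=dish(P,I,t['tool_pos'],zt);print('oval',len(p),ell(p),box(p))
p=plate(P,I,(.615,.0945));print('oplate',len(p),box(p),ell(p)); print((p*1000).min(0),(p*1000).max(0))
E
```

```text
(array([0.6131, 0.0933, 0.1155]), np.float64(-88.4), 'tilt', np.float64(0.06), 'w', 0.659, 'F', array([-0.1, -0.3, -1.2]), 't', 11.55, 'grip', 44.3)
oval 5135 (array([613.9,  92.9]), array([57.5, 80.1]), 91.5) (array([620.2,  93. ]), array([68.4, 57.1]), 0.8)
oplate 6257 (array([634.8,  95. ]), array([79.4, 97.5]), 3.7) (array([617.2,  93.8]), array([ 98.4, 120.7]), 89.2)
[592.14417645  44.66814311] [674.547765  142.4671525]
```

View pics/w6.png

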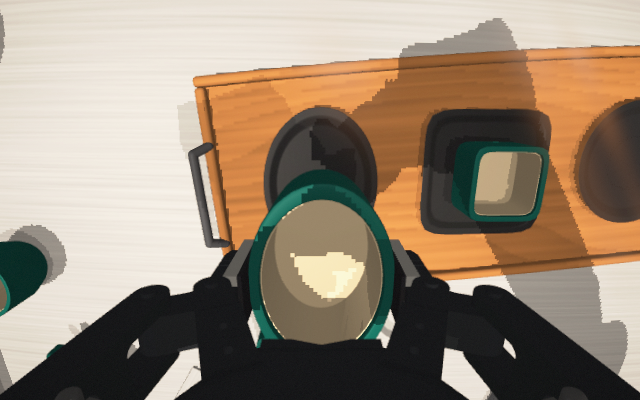

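The dish is held lengthways above the oval plate, whose far tip shows at about (322,107). I'll check that edge before lowering.

```bash
python3 - <<'E'
from m import *
s=snap('wrist');P=world(s);I=s['pixels']
for v in range(99,117,2): print(v,P[v,322].round(4),I[v,322])
s=snap('top');P=world(s);I=s['pixels'].astype(int)
p=plate(P,I,(.615,.0945));print(len(p),(p*1000).min(0),(p*1000).max(0))
S=dict(np.load('/tmp/top.npz'));P=world(S);p=plate(P,S['pixels'],(.615,.0945));print(len(p),(p*1000).min(0),(p*1000).max(0),ell(p))
E
```

```text
99 [0.6877 0.0944 0.0083] [230 152  85]
101 [0.686  0.0944 0.0083] [230 152  83]
103 [0.6844 0.0943 0.0075] [232 155  84]
105 [0.6828 0.0943 0.0079] [157 101  58]
107 [0.6811 0.0942 0.0173] [102  78  61]
109 [0.6795 0.0942 0.0178] [88 79 72]
111 [0.6779 0.0942 0.0181] [88 79 74]
113 [0.6763 0.0941 0.0173] [88 79 73]
115 [0.6747 0.0941 0.0184] [79 70 65]
1 [641.61642116  17.04022024] [641.61642116  17.04022024]
1396 [547.68433611  45.4172726 ] [679.4134848  142.13675411] (array([614.6,  94.2]), array([ 97.1, 132. ]), 89.3)
```

play_rows:
  plan:
    - {"gripper": 1, "tx": 0.002, "ty": 0.002, "tz": -0.1, "spin": 0}
    - {"gripper": 1, "tx": 0.002, "ty": 0.002, "tz": -0.2, "spin": 0}
    - {"gripper": 1, "tx": 0.002, "ty": 0.002, "tz": -0.25, "spin": 0}
    - {"gripper": 1, "tx": 0.002, "ty": 0.002, "tz": -0.28, "spin": 0}
    - {"gripper": 1, "tx": 0.002, "ty": 0.002, "tz": -0.295, "spin": 0}
    - {"gripper": 1, "tx": 0.002, "ty": 0.002, "tz": -0.305, "spin": 0}
    - {"gripper": 1, "tx": 0.002, "ty": 0.002, "tz": -0.31, "spin": 0}
    - {"gripper": 1, "tx": 0.002, "ty": 0.002, "tz": -0.31, "spin": 0}

```text
time_s: 12.65
tool_pos: [0.6148, 0.0958, -0.008]
orientation: [-3.141, -0.047, -0.001]
ft_force: [-0.5, 0.2, -1.8]
width: 0.665
grip_force: 44.3
```

play_rows:
  plan:
    - {"gripper": 1, "tx": 0, "ty": -0.004, "tz": 0, "spin": 0}
    - {"gripper": 1, "tx": 0, "ty": -0.004, "tz": -0.004, "spin": 0}
    - {"gripper": 1, "tx": 0, "ty": -0.004, "tz": -0.0065, "spin": 0}
    - {"gripper": 1, "tx": 0, "ty": -0.004, "tz": -0.0065, "spin": 0}

```text
time_s: 13.15
tool_pos: [0.6149, 0.0939, -0.0098]
orientation: [3.141, 0.046, 0.001]
ft_force: [-2.8, -0.9, 7.0]
width: 0.665
grip_force: 45.0
```

play_rows:
  plan:
    - {"gripper": -1, "tx": 0, "ty": 0, "tz": 0, "spin": 0}
    - {"gripper": -1, "tx": 0, "ty": 0, "tz": 0, "spin": 0}
    - {"gripper": -1, "tx": 0, "ty": 0, "tz": 0, "spin": 0}
    - {"gripper": -1, "tx": 0, "ty": 0, "tz": 0.05, "spin": 0}
    - {"gripper": -1, "tx": 0, "ty": 0, "tz": 0.15, "spin": 0}
    - {"gripper": -1, "tx": 0, "ty": 0, "tz": 0.3, "spin": 0}
    - {"gripper": -1, "tx": 0, "ty": 0, "tz": 0.4, "spin": 0}
    - {"gripper": -1, "tx": 0, "ty": 0, "tz": 0.4, "spin": 0}

```text
time_s: 14.15
tool_pos: [0.6175, 0.095, 0.1547]
orientation: [-3.14, -0.047, -0.015]
ft_force: [0.4, 0.2, -0.6]
width: 0.999
grip_force: 0.0
```

```bash
python3 - <<'E'
from m import *
s=snap('wrist');P=world(s);I=s['pixels'];print(pose())
p=dish(P,I,(.615,.094),.053);print('oval',len(p),ell(p),box(p))
p=plate(P,I+0,(.615,.0945));print('oplate',len(p),box(p),ell(p))
E
```

```text
(array([0.6158, 0.0944, 0.152 ]), np.float64(-88.3), 'tilt', np.float64(0.29), 'w', 1.001, 'F', array([-0. , -0.2, -0.8]), 't', 14.2, 'grip', 0.0)
oval 1296 (array([614.7,  94.2]), array([57.4, 82.4]), 90.6) (array([614.8,  94. ]), array([82.3, 56.9]), 1.3)
oplate 5149 (array([615. ,  93.8]), array([129.5,  96.8]), 3.9) (array([615.1,  93.7]), array([ 97.1, 130.7]), 90.4)
```

play_rows:
  plan:
    - {"gripper": -1, "tx": -0.567, "ty": 0.6, "tz": 0, "spin": 0.27}
    - {"gripper": -1, "tx": -0.567, "ty": 0.6, "tz": 0, "spin": 0.27}
    - {"gripper": -1, "tx": -0.567, "ty": 0.6, "tz": 0, "spin": 0.27}
    - {"gripper": -1, "tx": -0.567, "ty": 0.6, "tz": 0, "spin": 0.27}
    - {"gripper": -1, "tx": -0.567, "ty": 0.6, "tz": 0, "spin": 0.27}
    - {"gripper": -1, "tx": -0.567, "ty": 0.6, "tz": 0, "spin": 0.27}
    - {"gripper": -1, "tx": -0.567, "ty": 0.6, "tz": 0, "spin": 0.27}
    - {"gripper": -1, "tx": -0.567, "ty": 0.6, "tz": 0, "spin": 0.27}

```text
time_s: 15.2
tool_pos: [0.3892, 0.3322, 0.1484]
orientation: [3.061, 0.702, -0.001]
ft_force: [1.1, 0.2, 0.1]
width: 1.003
grip_force: 0.0
```

```bash
python3 - <<'E'
from m import *
s=snap('wrist','w7');P=world(s);I=s['pixels'];print(pose())
p=dish(P,I,(.389,.334),.056,.08);print('rim',len(p),ell(p))
q=dish(P,I,(.389,.334),.04,.09);c=p.mean(0);d=q-c;k=np.hypot(*d.T)>.04;print('handle',k.sum(),np.degrees(np.arctan2(*(d[k].mean(0)[::-1]))))
E
```

```text
(array([0.3894, 0.3322, 0.1485]), np.float64(-64.2), 'tilt', np.float64(0.07), 'w', 0.996, 'F', array([ 0.5, -0.9, -0.4]), 't', 15.25, 'grip', 0.0)
rim 946 (array([396.9, 337.2]), array([59.1, 72.5]), 117.5)
handle 47 27.701828476565723
```

View pics/w7.png

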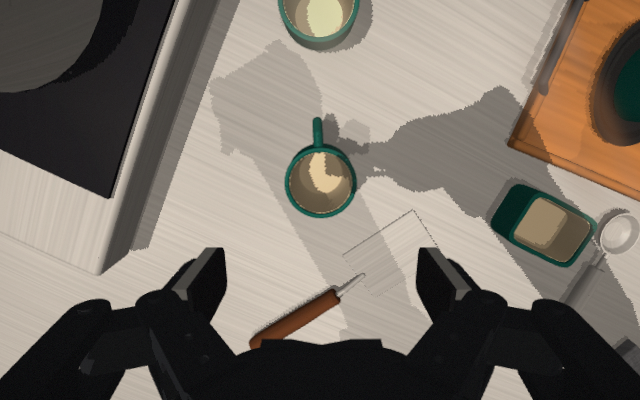

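The cup is at (320,181) with its handle toward (317,120), clear of the fingers. I'll fit the rim circle without the handle.

```bash
python3 - <<'E'
from m import *
from scipy.optimize import least_squares
s=snap('wrist');P=world(s);I=s['pixels']
p=dish(P,I,(.389,.334),.057,.08)*1000
h=cv2.convexHull(p.astype(np.float32)).reshape(-1,2)
c=np.array([390,334.])
u=np.array([np.cos(.47),np.sin(.47)])
for _ in range(4):
    k=((h-c)@u)<18
    r=least_squares(lambda x:np.hypot(*(h[k]-x[:2]).T)-x[2],[*c,31],loss='soft_l1').x;c=r[:2]
print(r,k.sum())
E
```

```text
[393.4641231  335.27578709  30.46342106] 32
```

play_rows:
  plan:
    - {"gripper": -1, "tx": 0.01, "ty": 0.0075, "tz": -0.15, "spin": 0.01}
    - {"gripper": -1, "tx": 0.01, "ty": 0.0075, "tz": -0.28, "spin": 0.01}
    - {"gripper": -1, "tx": 0.01, "ty": 0.0075, "tz": -0.38, "spin": 0.01}
    - {"gripper": -1, "tx": 0.01, "ty": 0.0075, "tz": -0.408, "spin": 0.01}
    - {"gripper": -1, "tx": 0.01, "ty": 0.0075, "tz": -0.408, "spin": 0.01}
    - {"gripper": 1, "tx": 0.01, "ty": 0.0075, "tz": -0.408, "spin": 0.01}
    - {"gripper": 1, "tx": 0.01, "ty": 0.0075, "tz": -0.408, "spin": 0.01}
    - {"gripper": 1, "tx": 0.01, "ty": 0.0075, "tz": -0.408, "spin": 0.01}
  newtons: 35

```text
time_s: 16.3
tool_pos: [0.3931, 0.338, -0.0124]
orientation: [-3.055, -0.73, -0.006]
ft_force: [-0.2, -1.2, 6.8]
width: 0.712
grip_force: 38.7
```

play_rows:
  plan:
    - {"gripper": 1, "tx": 0, "ty": 0, "tz": 0, "spin": 0}

```text
time_s: 16.42
tool_pos: [0.3931, 0.338, -0.0124]
orientation: [-3.055, -0.73, -0.005]
ft_force: [0.3, -1.3, 6.9]
width: 0.71
grip_force: 38.7
```

play_rows:
  plan:
    - {"gripper": 1, "tx": 0, "ty": 0, "tz": 0.1, "spin": 0}
    - {"gripper": 1, "tx": 0, "ty": 0, "tz": 0.25, "spin": 0}
    - {"gripper": 1, "tx": 0.1, "ty": -0.1, "tz": 0.35, "spin": 0}
    - {"gripper": 1, "tx": 0.38, "ty": -0.8, "tz": 0.35, "spin": 0}
    - {"gripper": 1, "tx": 0.38, "ty": -0.8, "tz": 0.35, "spin": 0}
    - {"gripper": 1, "tx": 0.38, "ty": -0.8, "tz": 0.35, "spin": 0}
    - {"gripper": 1, "tx": 0.38, "ty": -0.8, "tz": 0.35, "spin": 0}
    - {"gripper": 1, "tx": 0.38, "ty": -0.8, "tz": 0.35, "spin": 0}

```text
time_s: 17.42
tool_pos: [0.5443, 0.0148, 0.1265]
orientation: [3.055, 0.729, 0.002]
ft_force: [0.6, 0.9, -2.1]
width: 0.715
grip_force: 39.2
```

play_rows:
  plan:
    - {"gripper": 1, "tx": 0.248, "ty": -0.523, "tz": 0, "spin": 0}
    - {"gripper": 1, "tx": 0.248, "ty": -0.523, "tz": 0, "spin": 0}
    - {"gripper": 1, "tx": 0.248, "ty": -0.523, "tz": 0, "spin": 0}
    - {"gripper": 1, "tx": 0.248, "ty": -0.523, "tz": 0, "spin": 0}
    - {"gripper": 1, "tx": 0.248, "ty": -0.523, "tz": 0, "spin": 0}
    - {"gripper": 1, "tx": 0.248, "ty": -0.523, "tz": 0, "spin": 0}
    - {"gripper": 1, "tx": 0.248, "ty": -0.523, "tz": 0, "spin": 0}
    - {"gripper": 1, "tx": 0.248, "ty": -0.523, "tz": 0, "spin": 0}

```text
time_s: 18.42
tool_pos: [0.6429, -0.1906, 0.1261]
orientation: [-3.054, -0.734, -0.001]
ft_force: [0.3, 0.3, -1.7]
width: 0.712
grip_force: 39.2
```

```bash
python3 - <<'E'
from m import *
s=snap('wrist','w8');P=world(s);I=s['pixels'];t=bot.get_state();print(pose())
zt=t['tool_pos'][2]+.0124+.056
p=dish(P,I,t['tool_pos'],zt);print('cup',len(p),ell(p),(p*1000).min(0),(p*1000).max(0))
p=plate(P,I,(.6445,-.1915));print('saucer',len(p),box(p),ell(p))
E
```

```text
(array([ 0.6429, -0.191 ,  0.1261]), np.float64(-63.0), 'tilt', np.float64(0.02), 'w', 0.712, 'F', array([ 0.9,  0.4, -1.3]), 't', 18.48, 'grip', 39.2)
cup 4242 (array([ 645.5, -188.6]), array([59.4, 77.2]), 120.7) [ 614.05179273 -221.33459353] [ 681.80247561 -159.76291048]
saucer 6867 (array([ 657.7, -187.4]), array([ 83.9, 112.3]), 24.7) (array([ 645.1, -192.9]), array([111.6, 112.4]), 13.4)
```

View pics/w8.png

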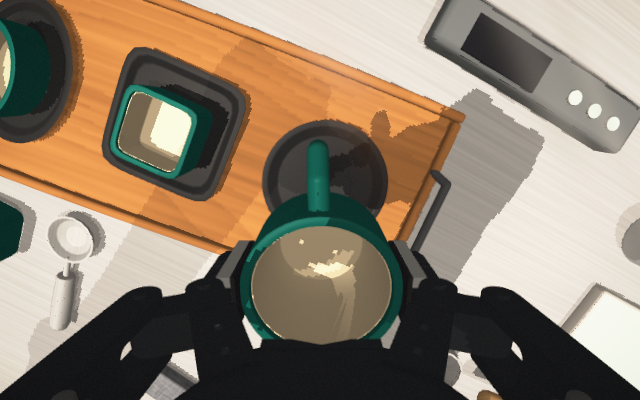

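The cup is held level at (320,285), with the saucer visible beneath it at (325,180). Lowering.

play_rows:
  plan:
    - {"gripper": 1, "tx": 0.0025, "ty": -0.003, "tz": -0.1, "spin": 0}
    - {"gripper": 1, "tx": 0.0025, "ty": -0.003, "tz": -0.2, "spin": 0}
    - {"gripper": 1, "tx": 0.0025, "ty": -0.003, "tz": -0.25, "spin": 0}
    - {"gripper": 1, "tx": 0.0025, "ty": -0.003, "tz": -0.28, "spin": 0}
    - {"gripper": 1, "tx": 0.0025, "ty": -0.003, "tz": -0.295, "spin": 0}
    - {"gripper": 1, "tx": 0.0025, "ty": -0.003, "tz": -0.305, "spin": 0}
    - {"gripper": 1, "tx": 0.0025, "ty": -0.003, "tz": -0.308, "spin": 0}
    - {"gripper": 1, "tx": 0.0025, "ty": -0.003, "tz": -0.308, "spin": 0}

```text
time_s: 19.48
tool_pos: [0.6443, -0.1934, 0.0031]
orientation: [3.055, 0.731, 0.001]
ft_force: [0.6, -0.5, -1.5]
width: 0.716
grip_force: 39.2
```

play_rows:
  plan:
    - {"gripper": 1, "tx": 0.001, "ty": 0.002, "tz": -0.003, "spin": 0}
    - {"gripper": 1, "tx": 0.001, "ty": 0.002, "tz": -0.006, "spin": 0}
    - {"gripper": 1, "tx": 0.001, "ty": 0.002, "tz": -0.0075, "spin": 0}
    - {"gripper": 1, "tx": 0.001, "ty": 0.002, "tz": -0.0075, "spin": 0}

```text
time_s: 19.98
tool_pos: [0.6446, -0.1923, 0.0007]
orientation: [3.055, 0.731, 0.001]
ft_force: [-2.1, 0.8, 4.0]
width: 0.718
grip_force: 39.9
```

play_rows:
  plan:
    - {"gripper": -1, "tx": 0, "ty": 0, "tz": 0, "spin": 0}
    - {"gripper": -1, "tx": 0, "ty": 0, "tz": 0, "spin": 0}
    - {"gripper": -1, "tx": 0, "ty": 0, "tz": 0, "spin": 0}
    - {"gripper": -1, "tx": 0, "ty": 0, "tz": 0.05, "spin": 0}
    - {"gripper": -1, "tx": 0, "ty": 0, "tz": 0.15, "spin": 0}
    - {"gripper": -1, "tx": 0, "ty": 0, "tz": 0.3, "spin": 0}
    - {"gripper": -1, "tx": 0, "ty": 0, "tz": 0.4, "spin": 0}
    - {"gripper": -1, "tx": 0, "ty": 0, "tz": 0.4, "spin": 0}

```text
time_s: 20.98
tool_pos: [0.6474, -0.1929, 0.1658]
orientation: [3.051, 0.73, 0.014]
ft_force: [0.0, -0.5, -0.9]
width: 1.004
grip_force: 0.0
```

play_rows:
  plan:
    - {"gripper": -1, "tx": -0.1, "ty": -0.3, "tz": 0.2, "spin": 0}
    - {"gripper": -1, "tx": -0.2, "ty": -0.5, "tz": 0.2, "spin": 0}
    - {"gripper": -1, "tx": -0.2, "ty": -0.6, "tz": 0.2, "spin": 0}
    - {"gripper": -1, "tx": -0.2, "ty": -0.6, "tz": 0.2, "spin": 0}
    - {"gripper": -1, "tx": -0.2, "ty": -0.6, "tz": 0.2, "spin": 0}
    - {"gripper": -1, "tx": -0.2, "ty": -0.6, "tz": 0.2, "spin": 0}
    - {"gripper": -1, "tx": -0.2, "ty": -0.6, "tz": 0.2, "spin": 0}
    - {"gripper": -1, "tx": -0.2, "ty": -0.6, "tz": 0.2, "spin": 0}

```text
time_s: 21.98
tool_pos: [0.5656, -0.4296, 0.2392]
orientation: [-3.052, -0.737, -0.0]
ft_force: [0.3, 0.7, -0.1]
width: 0.997
grip_force: 0.0
```

```bash
python3 - <<'E'
from m import *
s=snap('top','top_end');P=world(s);I=s['pixels'];print(pose())
S=dict(np.load('/tmp/top.npz'));Q=world(S)
for n,c,z in [('cup',(.6445,-.192),.069),('square',(.628,-.05),.053),('oval',(.615,.094),.053)]:
    p=dish(P,I,c,z); print(n,len(p),box(p),ell(p))
for n,c in [('saucer',(.6445,-.192)),('sq',(.628,-.05)),('ov',(.615,.094))]:
    for W,J in((P,I),(Q,S['pixels'])):
        J=J.astype(int);m=(J.max(-1)<75)&(np.hypot(W[...,0]-c[0],W[...,1]-c[1])<.083)&(W[...,2]<.024)&(W[...,2]>.005)
        p=W[m][:,:2]; print(n,(np.percentile(p,[1,99],axis=0)*1000).round(0).tolist())
for c,z in [((.52,.397),.056),((.445,.11),.04)]: print(box(dish(P,I,c,z)))
E
```

```text
(array([ 0.5654, -0.4301,  0.2393]), np.float64(-62.9), 'tilt', np.float64(0.06), 'w', 1.002, 'F', array([ 0.4,  0.7, -0.3]), 't', 22.02, 'grip', 0.0)
cup 91 (array([ 644.2, -191.2]), array([60.4, 64.9]), 78.3) (array([ 646.9, -188.4]), array([60. , 72.8]), 117.5)
square 124 (array([626.6, -49.9]), array([59.2, 56.3]), 0.6) (array([627. , -49.2]), array([64.8, 74.1]), 91.5)
oval 141 (array([613.2,  94.8]), array([80.5, 56.1]), 1.3) (array([613.4,  95.3]), array([57. , 82.1]), 91.4)
saucer [[590.0, -246.0], [698.0, -138.0]]
saucer [[591.0, -246.0], [696.0, -140.0]]
sq [[574.0, -104.0], [682.0, 4.0]]
sq [[574.0, -104.0], [681.0, 4.0]]
ov [[551.0, 46.0], [677.0, 141.0]]
ov [[553.0, 48.0], [676.0, 140.0]]
(array([520.2, 398.4]), array([61. , 61.5]), 68.6)
(array([446.2, 109.5]), array([56.9, 81.3]), 1.1)
```

View pics/top_end.png

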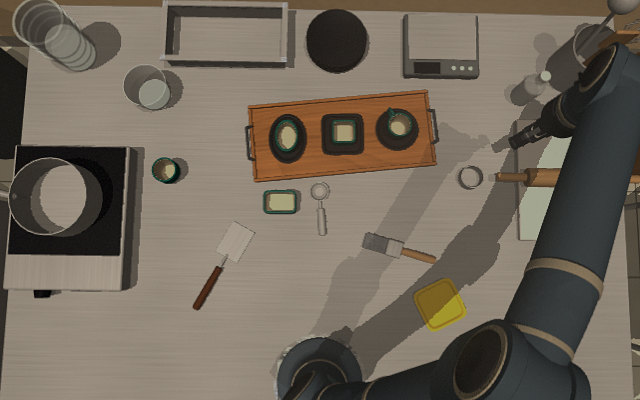

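The cup (397,129), square dish (343,132) and oval dish (287,137) each stand centred on their plates. The plates, sugar pot and butter dish haven't moved. Handing in.

```bash
python3 -c "
from bench import bot
print(bot.sign_off())"
```

```text
the job is handed in; nothing more can be done
None
```

I handed the job in at about 22 s: the cup, square dish and oval dish stand on their own plates within about 3 mm of centre, the dishes are in line with theirs, and the plates, sugar pot and butter dish are where they began (no verdict was returned).

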